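# Square a medicine carton into the code reader's corner and start the reading

## Robot

A 7-joint arm with a two-finger parallel gripper is mounted at the origin on a cart in front of the work surface, level with it; the furniture and walls round the work are solid. World frame = base frame: x ahead of the robot, y to its left, z up, the work surface at z = 0. Lengths are in m, angles in rad, forces in N, time in s.
With the tool pointing down it reaches from about 0.425 to 0.925 m from the base axis. Payload 6.8 kg.
Tool frame: the origin (TCP) lies between the finger pads; the fingertips stand 22 mm ahead of it and the grasp point (between the pads) lies 3 mm ahead of it; z points along the fingers, y is the line along which they close (so a half turn about z gives the same grasp; the last joint's range is limited). The gripper opens to 85 mm and grips with 20 to 120 N. Pads are 22 mm wide; open, the fingers measure 114 mm over their backs; the gripper's body (76 mm by 85 mm) begins 54 mm behind the grasp point. The pads swing forward as they close: fully open they stand 13 mm farther back than shut.
Start: joints at [-1.271, 0.477, 0.022, 1.555, -0.011, 1.109, -0.083], TCP at [0.268, 0.62, 0.253] pointing down, gripper open.
Joint ranges: [-2.96, 2.96], [-0.34, 2.1], [-1.41, 1.46], [0.24, 2.44], [-1.37, 4.51], [0.17, 1.92], [-2.96, 2.96]. Speed limits (rad/s): [2.39, 2.39, 3.14, 3.14, 3.14, 3.14, 3.14].

## Interface

Orientations are given as a unit quaternion [x, y, z, w].
In Python, from bench import env, snapshot, camera_info, ticket gives the robot as it stands.
- The arm moves only by the tool carry_out, never from a script. Its argument "rows" is a list that holds one entry, the list of rows, each a list of 6 numbers: the shift along the tool's x, y, z in units of 30 cm (1.0 is 30 cm), then the turn, a rotation vector about the tool's x, y, z in units of pi/2 rad (1.0 is pi/2 rad). A call has 1 to 5 rows; each row is the pose to reach, as a shift and turn from the pose commanded when the call began, along the tool's axes at that moment; what a row does not reach only later rows make up. A row lasts 1/10 s, in which the tool goes at most 50 mm and 8.59 degrees, less where a joint would pass 70% of its speed; a pose out of reach is approached as far as the arm can. A call with a number of a shift or a turn outside -1 to 1 is refused whole. A call with a gripper value outside its range is refused whole. "claw" is the opening, from 0 (shut) to 1 (fully open), set as the call begins (left out, the last holds). The fingers move at their own pace and stop on an object; "squeeze" is the grip in N (left out, the last holds). Time passes only in rows, so rows that repeat a pose let the fingers close. It gives the time, the measured TCP pose, the force, the opening and the grip force at its end, in the units of the state.
- env.observe(): the state, without advancing time (a new reading comes with each control period).
- snapshot(name): name is "side" or "top"; returns the picture (420x560x3 uint8, red, green, blue); there is no depth.
- camera_info(name): a dict with "mtx" (3x3 intrinsics, pixels), "extrinsics" (4x4, takes a point from camera to world coordinates). Camera axes: x right, y up, looking along -z (the intrinsics and any distortion apply to the point x, -y, -z); pixel columns grow to the right and rows downward; lengths in m; the calibration is good to about 2 mm. A picture is of the moment at which its call begins. camera_info takes no time and is no camera call.
- ticket.sign_off(): hands the job in; it is judged then, once.
The state is a dict: "t": time; "joint_positions": joint angles; "joint_vel": joint speeds; "joint_torque": joint torques, N m; "tcp_pos": TCP position; "tool_rot": TCP orientation; "ft_force": force on the tool from outside, world axes, zero at the start; "moment": the same for the moment, N m; "width": finger opening in m; "grip_force": force on a finger pad.
Only numpy, scipy, OpenCV 4.12 (cv2) and the standard library are available. Lean on these libraries where they do the work, as an engineer would, in place of code of your own. Each camera call takes 0.05 s, during which the arm holds its last target. There are 200 camera calls.

## Task

Push the flat green-and-white carton along the bench into the corner of the code reader's stop, so that one long side lies flush against the long metal ledge and one end flush against the short ledge. Only when it is fully home, press the green button on the reader all the way down with a fingertip and let it come up again. The carton must stay flat on the bench, never picked up; do not press the button early, and leave the bottles and other things standing round the work where they are.

Things in the scene. Friction and masses are not known exactly. Their poses are not given: they have to be found in the camera images.
- carton_mid (a point): Flat medicine carton, white with a green band, a closed rigid box lying on the bench: 63 mm along its own x, 111 mm along its own y, 26 mm high, about 0.15 kg. This point is its centre, 13 mm up. It slides (friction about 0.6) and turns if pushed off centre. It starts on the robot's side of the long ledge, turned at most about 0.4 rad from it, away from the short ledge.
- home (a point): Where the carton's centre lies (13 mm above the bench) when fully home; fixed to the station. Axes: +x squarely toward the long ledge (away from the robot, turned at most 0.2 rad), +y along the long ledge toward the short ledge (to the left), z up. The carton at home has its x axis parallel or opposite to this x. Flat yellow paint marks show the place.
- corner (a point): Inner corner of the two ledges at bench height, axes as home (which lies at x = -31.5, y = -55.5 mm from here). The aluminium ledges are fixed, 10 mm thick and 16 mm high. Long ledge: its face is x = 0, from y = +10 to y = -280 mm. Short ledge: its face is y = 0, from x = 0 to x = -70 mm.
- read_button_top (a point): Centre of the top face of the round green push button (22 mm across), when up 67 mm above the bench, on top of the white reader housing (60 x 60 mm, 45 mm high) that stands behind the short ledge. It is pressed straight down.
- read_button (a joint): Travel of the green button: 0 = up, 0.006 m = fully down (spring, about 5 N fully down; it comes up by itself). It counts as pressed beyond 0.004 m.
- green_bottle: Bystander: white tablet bottle with a green label, 38 mm across, 68 mm tall, behind the long ledge; origin under its centre.
- small_jar: Bystander: white screw jar, 39 mm across, 64 mm tall, behind the long ledge; origin under its centre.
- plain_bottle: Bystander: plain white tablet bottle, 42 mm across, 74 mm tall, to the left in front of the short ledge; origin under its centre.
- cup_stack: Bystander: stack of clear dose cups, 46 mm across, 50 mm tall, at the back, behind the long ledge; origin under its centre.
- pill_organizer: Bystander: blue pill box with four white lids, 47 mm (own x) by 132 mm (own y), 29 mm high, at the left front; origin under its centre.
- tape: Bystander: roll of tape lying flat, 53 mm across, 18 mm high, at the right front; origin under its centre.
- cutter: Bystander: teal tablet cutter, 100 mm (own x) by 47 mm (own y), 21 mm high, at the right, behind the long ledge; origin under its centre.
- carton: The same carton; its origin is the centre of its underside, axes as above.

How it is judged:
On the way, in this order (a step that is already met when the one before it is completed fails the run):
1. the carton lies home in the corner, flush against both ledges (x of carton_mid in the frame of home between -0.005 and 0.004 m and y of carton_mid in the frame of home between -0.005 and 0.004 m and angle between the y axis of carton_mid and the y axis of home, either way round below 0.06 rad and angle between carton_mid's own z axis and vertical below 0.06 rad and height (world z) of carton_mid below 0.018 m), for 0.3 s.
2. the green button is pressed down while the carton is home (all of step 1 and value of joint read_button above 0.004 m), for 0.05 s.
At the end, for the whole second after the job is handed in: The carton lies flat on the bench, at rest, its centre within 5 mm of home along each ledge and its sides within 0.06 rad of parallel to the ledges; the button was pressed beyond 4 mm after that and is up again (all of step 1 and value of joint read_button below 0.0015 m and linear speed of carton below 0.01 m/s); the robot touches nothing.
It fails at once if the carton is lifted or tipped (more than 10 mm or 0.3 rad) (height (world z) of carton_mid above 0.023 m or angle between carton_mid's own z axis and vertical above 0.3 rad).
It fails at once if the button is pressed while the carton is not yet in the corner (over 15 mm from home) (value of joint read_button above 0.004 m and horizontal distance between carton_mid and home above 0.015 m).
It fails at once if a bystander is moved by more than 15 mm or toppled (distance of any of green_bottle, small_jar, plain_bottle, cup_stack, pill_organizer, tape, cutter from where it was at the start of the episode above 0.015 m or angle between any of green_bottle, small_jar, plain_bottle, cup_stack, pill_organizer, tape, cutter's own z axis and vertical above 0.4 rad).
It also fails if it takes over 54 s, if anything falls off the work surface, if the arm or the gripper's body presses on something with over 40 N, if the wrist force passes 120 N, or if a joint passes its speed limit or range.

## Working session

There is one attempt and no reset: what is moved stays moved. The work goes in short steps, Python scripts to look and compute and a tool call to move; the robot and the scene stay as the last step left them, time stands still between calls to the robot, and variables do not carry over. Pictures are saved under pics/ and viewed, at most 10 in all, crops included, and the job is handed in when it is done.

Besides the shell and the picture viewer there is one more tool, called by a JSON object that holds its "name" and its "arguments". carry_out: Moves the arm, as the interface text tells. Its arguments: {"type":"object","properties":{"rows":{"type":"array","items":{"type":"array","items":{"type":"array","items":{"type":"number","minimum":-1,"maximum":1}}}},"claw":{"type":"number"},"squeeze":{"type":"number"}},"required":["rows"]}

```bash
ls; mkdir -p pics; python3 - <<'E'
from bench import env, snapshot, camera_info
import cv2
for n in ("top","side"):
    cv2.imwrite(f"pics/{n}0.png", cv2.cvtColor(snapshot(n),cv2.COLOR_RGB2BGR))
    c=camera_info(n); print(n,c)
o=env.observe(); print(o)
E
```

```text
pics
top {'mtx': array([[399.40553056,   0.        , 281.05963051],
       [  0.        , 399.40553056, 211.70433774],
       [  0.        ,   0.        ,   1.        ]]), 'extrinsics': array([[-0.00174831,  0.99304665, -0.11770849,  0.50417151],
       [-0.99998186, -0.00241455, -0.00551772, -0.04965653],
       [-0.00576357,  0.11769671,  0.99303286,  0.98516721],
       [ 0.        ,  0.        ,  0.        ,  1.        ]])}
side {'mtx': array([[514.3413636 ,   0.        , 277.45419742],
       [  0.        , 514.3413636 , 205.98121421],
       [  0.        ,   0.        ,   1.        ]]), 'extrinsics': array([[ 0.90836113,  0.24837112, -0.33643995,  0.20072364],
       [-0.41800618,  0.5156329 , -0.74792616, -0.9360134 ],
       [-0.01228375,  0.82002104,  0.57220155,  0.76128185],
       [ 0.        ,  0.        ,  0.        ,  1.        ]])}
{'t': 0.1, 'joint_positions': array([-1.27109669,  0.47772377,  0.02237136,  1.55634828, -0.01149465,
        1.10931398, -0.08309913]), 'joint_vel': array([ 1.13152246e-03, -6.85909669e-04, -5.62500118e-04, -3.75383520e-03,
       -1.25405151e-03, -6.11659921e-05,  1.16935865e-03]), 'joint_torque': array([ 4.32401212e-03, -5.97756243e+01,  1.61370177e+00, -2.81953382e+01,
        1.28669967e-02,  5.03908799e-03, -9.89369994e-06]), 'tcp_pos': array([0.26752554, 0.61917675, 0.25242104]), 'tool_rot': array([ 2.02490888e-01,  9.79283793e-01, -8.26397440e-04, -9.97637656e-05]), 'ft_force': array([-0.29730951, -0.06038768, -0.08843837]), 'moment': array([ 0.00330357, -0.03491332,  0.01980986]), 'grip_force': 0.0, 'width': 0.08542553893867992}
```

View pics/top0.png

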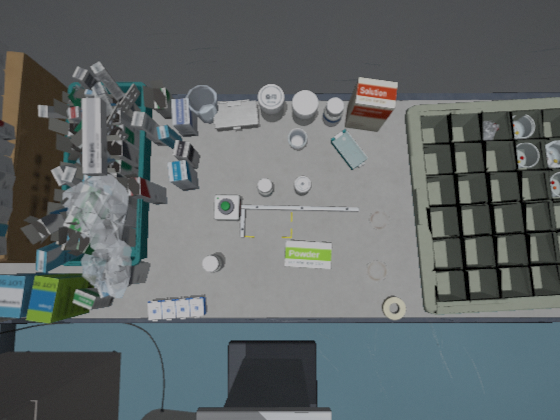

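View pics/side0.png

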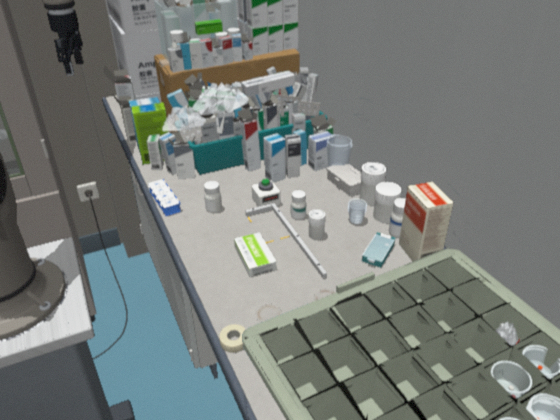

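The top view shows the carton at about (308,255), the long ledge from (243,208) to (358,209), and the short ledge from (243,208) to (242,237). The button is at (225,206). The plain bottle stands at (212,264), and the arm is out of view. Next I measure these properly.

```bash
cat > h.py <<'E'
import numpy as np, cv2
from bench import env, snapshot, camera_info
def ray(n,uv,z):
    c=camera_info(n); K,E=c["mtx"],c["extrinsics"]
    uv=np.atleast_2d(uv).astype(float)
    d=(np.linalg.inv(K)@np.c_[uv,np.ones(len(uv))].T).T*[1,-1,-1]
    d=d@E[:3,:3].T; o=E[:3,3]
    return (o+d*((z-o[2])/d[:,2])[:,None])[:,:2]
def proj(n,P):
    c=camera_info(n); K,E=c["mtx"],c["extrinsics"]
    p=(np.atleast_2d(P)-E[:3,3])@E[:3,:3]*[1,-1,-1]
    q=p@K.T; return q[:,:2]/q[:,2:]
def blob(mask,near):
    n,l,s,c=cv2.connectedComponentsWithStats(mask.astype(np.uint8))
    i=1+np.argmin([np.hypot(*(c[k]-near))+(1e3 if s[k,4]<8 else 0) for k in range(1,n)])
    return np.argwhere(l==i)[:,::-1].astype(np.float32), c[i]
E
python3 - <<'E'
from h import *
im=snapshot("top"); hsv=cv2.cvtColor(im,cv2.COLOR_RGB2HSV)
cv2.imwrite("pics/crop1.png",cv2.cvtColor(cv2.resize(im[180:300,195:370],None,fx=4.5,fy=4.5,interpolation=cv2.INTER_CUBIC),cv2.COLOR_RGB2BGR))
g=(hsv[...,0]>30)&(hsv[...,0]<85)&(hsv[...,1]>90)
p,c=blob(g,(308,253)); r=cv2.minAreaRect(p); print("green",c,len(p),r)
w=(im.min(2)>200)|g
p,c=blob(w,(308,255)); r=cv2.minAreaRect(p); print("carton",c,len(p),r); print(ray("top",cv2.boxPoints(r),.026), ray("top",[r[0]],.026))
p,c=blob(g,(225,206)); print("button",c,len(p),ray("top",[c],.067))
y=(hsv[...,0]>20)&(hsv[...,0]<33)&(hsv[...,1]>90); y[:180]=0;y[300:]=0;y[:,:200]=0;y[:,370:]=0
q=np.argwhere(y)[:,::-1]; print("yellow",len(q),q.min(0),q.max(0)) 
im=snapshot("side"); hsv=cv2.cvtColor(im,cv2.COLOR_RGB2HSV)
g=(hsv[...,0]>35)&(hsv[...,0]<85)&(hsv[...,1]>90)
p,c=blob(g,(265,184)); print("button side",c,len(p),ray("side",[c],.067))
E
```

```text
green [309.48739496 253.68347339] 357 ((307.61676025390625, 253.63230895996094), (45.473777770996094, 10.791443824768066), 3.5763344764709473)
carton [309.48739496 253.68347339] 357 ((307.61676025390625, 253.63230895996094), (45.473777770996094, 10.791443824768066), 3.5763344764709473)
[[ 0.50758661 -0.05255105]
 [ 0.53319161 -0.05423342]
 [ 0.52622756 -0.16266504]
 [ 0.50068232 -0.16064483]] [[ 0.51689933 -0.10756224]]
button [224.95238095 205.44444444] 63 [[0.62795446 0.08565575]]
yellow 38 [245 212] [291 237]
button side [265.21621622 181.54054054] 37 [[0.62623359 0.08320986]]
```

View pics/crop1.png

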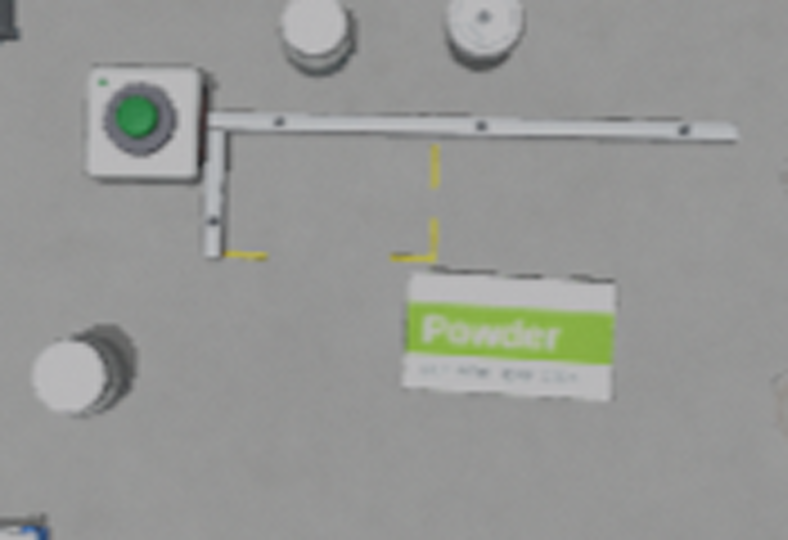

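The crop shows the carton's top corners at crop px (412,270), (616,281), (610,401) and (402,388). The ledge front line runs from (228,131) to (737,141), the short ledge inner face is at crop x≈226, and the yellow mark corner is at (434,258).

```bash
python3 - <<'E'
from h import *
f=lambda a:np.array([195,180])+(np.array(a)+.5)/4.5-.5
np.set_printoptions(precision=4,suppress=True)
C=ray("top",f([(412,270),(616,281),(610,401),(402,388)]),.026); print("carton",C,C.mean(0))
print([np.linalg.norm(C[i]-C[i-1]) for i in range(4)], "ang",np.arctan2(*(C[1]-C[0])[::1]),np.arctan2(*(C[2]-C[3])))
print("long topedge back/front z.016",ray("top",f([(240,111),(735,124),(240,130),(735,141)]),.016), "front as z0",ray("top",f([(240,134),(735,143)]),0))
print("short",ray("top",f([(228,150),(224,255)]),.016),ray("top",f([(228,150),(224,255)]),0))
print("yellow",ray("top",f([(434,258),(434,146),(228,254)]),0))
print("bottle",ray("top",f([(70,376)]),.074))
print("housing", ray("top",f([(90,66),(203,68),(202,181),(86,178)]),.045))
E
```

```text
carton [[ 0.5504 -0.0565]
 [ 0.5444 -0.165 ]
 [ 0.4811 -0.1608]
 [ 0.4881 -0.051 ]] [ 0.516  -0.1083]
[np.float64(0.06256019532134444), np.float64(0.10871775064056176), np.float64(0.06337755562673224), np.float64(0.11004532494440353)] ang -3.0857585640342413 -3.078072157989833
long topedge back/front z.016 [[ 0.6376  0.0368]
 [ 0.6298 -0.2322]
 [ 0.6271  0.0368]
 [ 0.6205 -0.232 ]] front as z0 [[ 0.6269  0.0382]
 [ 0.6213 -0.235 ]]
short [[0.6162 0.0432]
 [0.5592 0.0448]] [[0.6181 0.0447]
 [0.5601 0.0464]]
yellow [[ 0.5582 -0.0687]
 [ 0.62   -0.069 ]
 [ 0.5607  0.0442]]
bottle [[0.4952 0.1162]]
housing [[0.6579 0.114 ]
 [0.6566 0.054 ]
 [0.5965 0.0539]
 [0.5982 0.115 ]]
```

{"name": "carry_out", "arguments": {"rows": [[[-0.53, -0.57, 0, 0, 0, -0.244], [-0.53, -0.57, 0, 0, 0, -0.244], [-0.53, -0.57, 0, 0, 0, -0.244], [-0.53, -0.57, 0, 0, 0, -0.244], [-0.53, -0.57, 0, 0, 0, -0.244]]], "claw": 1}}

```text
t: 0.7
tcp_pos: [0.3472, 0.3957, 0.2532]
tool_rot: [0.014, 1.0, -0.001, 0.0]
ft_force: [0.4, 0.8, 0.3]
width: 0.0854
grip_force: 0.0
```

```bash
cat > go.py <<'E'
import sys,numpy as np
from scipy.spatial.transform import Rotation as R
from bench import env
# usage: go.py x y z yaw(tool y dir measured from world y) -> units
o=env.observe(); r=R.from_quat(o["tool_rot"]); m=r.as_matrix()
np.set_printoptions(precision=4,suppress=True)
print("t",o["t"],"tcp",o["tcp_pos"],"yaw",np.arctan2(-m[0,1],m[1,1]),"tilt",m[:2,2],"F",o["ft_force"],"q",o["joint_positions"])
if len(sys.argv)>4:
    x,y,z,w=map(float,sys.argv[1:5])
    T=np.c_[[-np.cos(w),-np.sin(w),0],[-np.sin(w),np.cos(w),0],[0,0,-1]]
    d=m.T@(np.array([x,y,z])-o["tcp_pos"])
    print("units",np.r_[d/.3,(r.inv()*R.from_matrix(T)).as_rotvec()/(np.pi/2)],"dist",np.linalg.norm(d))
E
python3 go.py .42 .15 .2 -.024
```

```text
t 0.7 tcp [0.3472 0.3957 0.2532] yaw -0.027648392174209897 tilt [ 0.0002 -0.0013] F [0.4439 0.8119 0.3365] q [-0.9631  0.2345 -0.0076  1.9084  0.0032  0.9998  0.5709]
units [-0.2651 -0.8117  0.1784 -0.0008  0.0001 -0.0023] dist 0.2617042361876953
```

{"name": "carry_out", "arguments": {"rows": [[[-0.25, -0.78, 0.15, 0, 0, 0], [-0.25, -0.78, 0.15, 0, 0, 0], [-0.25, -0.78, 0.15, 0, 0, 0], [-0.25, -0.78, 0.15, 0, 0, 0], [-0.25, -0.78, 0.15, 0, 0, 0]]]}}

```text
t: 1.2
tcp_pos: [0.4153, 0.1619, 0.2082]
tool_rot: [0.012, 1.0, 0.0, 0.0]
ft_force: [2.0, 0.3, 0.4]
width: 0.0853
grip_force: 0.0
```

```bash
python3 go.py .45 -.108 .1 -.026
```

```text
t 1.2 tcp [0.4153 0.1619 0.2082] yaw -0.024423747954816586 tilt [0.0007 0.0005] F [1.9575 0.3182 0.4233] q [-0.6389  0.1517  0.1401  2.1365 -0.0282  0.8542  1.0645]
units [-0.1373 -0.8968  0.3604  0.0003  0.0004  0.001 ] dist 0.2928673596969203
```

{"name": "carry_out", "arguments": {"rows": [[[-0.11, -0.75, 0.25, 0, 0, 0], [-0.11, -0.75, 0.25, 0, 0, 0], [-0.11, -0.75, 0.25, 0, 0, 0], [-0.11, -0.75, 0.25, 0, 0, 0], [-0.11, -0.75, 0.25, 0, 0, 0]]]}}

```text
t: 1.7
tcp_pos: [0.4422, -0.0646, 0.1327]
tool_rot: [0.013, 1.0, -0.0, 0.0]
ft_force: [0.8, 0.8, -0.1]
width: 0.0853
grip_force: 0.0
```

```bash
python3 go.py .45 -.108 .04 -.026
```

```text
t 1.7 tcp [ 0.4422 -0.0646  0.1327] yaw -0.026129143224733756 tilt [ 0.0001 -0.0005] F [ 0.7653  0.771  -0.1222] q [-0.2358  0.2834  0.28    2.2079 -0.1248  0.6645  1.6767]
units [-0.0296 -0.1437  0.3092 -0.0003  0.0001 -0.0001] dist 0.10266845776645146
```

{"name": "carry_out", "arguments": {"rows": [[[-0.03, -0.144, 0.15, 0, 0, 0], [-0.03, -0.144, 0.25, 0, 0, 0], [-0.03, -0.144, 0.31, 0, 0, 0], [-0.03, -0.144, 0.31, 0, 0, 0]]]}}

```text
t: 2.1
tcp_pos: [0.4486, -0.1056, 0.0381]
tool_rot: [0.013, 1.0, 0.0, -0.003]
ft_force: [-0.4, -0.8, 0.1]
width: 0.0854
grip_force: 0.0
```

```bash
python3 - <<'E'
from h import *
im=snapshot("side")
cv2.imwrite("pics/s1.png",cv2.cvtColor(cv2.resize(im[170:310,170:370],None,fx=4,fy=4,interpolation=cv2.INTER_CUBIC),cv2.COLOR_RGB2BGR))
E
python3 go.py .45 -.108 .027 -.026
```

```text
t 2.15 tcp [ 0.4496 -0.1054  0.0395] yaw -0.024977469960680898 tilt [-0.0027  0.0002] F [-0.1292 -1.115  -0.072 ] q [-0.0849  0.4887  0.2185  2.2167 -0.2314  0.4594  1.8629]
units [-0.0016 -0.0087  0.0418  0.0001 -0.0017  0.0007] dist 0.012816504295716133
```

View pics/s1.png

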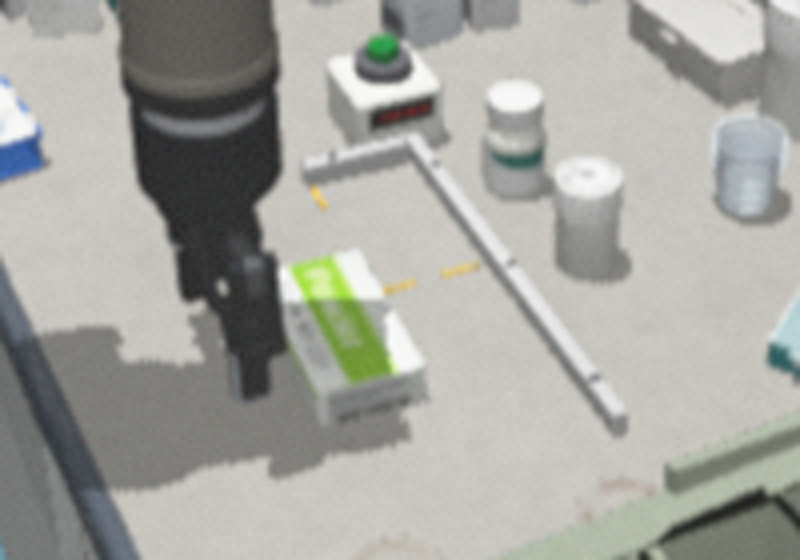

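The side crop shows the right fingertip at about crop (250,398), which is (232.5,269.5) in the full frame. It stands beside the carton, and the carton has not moved. I check its height next.

```bash
python3 - <<'E'
from h import *
for z in (.01,.018,.031,.04): print(z,proj("side",[(.45,-.105-.046,z),(.45,-.105-.056,z),(.461,-.105-.056,z)]).round(1).tolist())
E
```

```text
0.01 [[234.2, 275.8], [235.9, 278.7], [240.7, 277.1]]
0.018 [[234.0, 273.0], [235.7, 275.9], [240.5, 274.4]]
0.031 [[233.6, 268.4], [235.3, 271.3], [240.2, 269.8]]
0.04 [[233.4, 265.2], [235.1, 268.1], [240.0, 266.6]]
```

{"name": "carry_out", "arguments": {"rows": [[[0, -0.01, 0.03, 0, 0, 0], [0, -0.01, 0.062, 0, 0, 0], [-0.03, -0.01, 0.062, 0, 0, 0], [-0.06, -0.01, 0.062, 0, 0, 0], [-0.09, -0.01, 0.062, 0, 0, 0]]]}}

```text
t: 2.65
tcp_pos: [0.4787, -0.1088, 0.0221]
tool_rot: [0.012, 1.0, 0.0, 0.0]
ft_force: [-0.2, -1.0, -0.6]
width: 0.0851
grip_force: 0.6
```

{"name": "carry_out", "arguments": {"rows": [[[-0.03, 0, 0, 0, 0, 0], [-0.06, 0, 0, 0, 0, 0], [-0.09, 0, 0, 0, 0, 0], [-0.12, 0, 0, 0, 0, 0], [-0.15, 0, 0, 0, 0, 0]]]}}

```text
t: 3.15
tcp_pos: [0.5231, -0.1101, 0.0217]
tool_rot: [0.012, 1.0, 0.0, -0.0]
ft_force: [-0.9, -0.8, 1.7]
width: 0.0851
grip_force: 0.8
```

```bash
python3 go.py .5495 -.108 .021 -.026
```

```text
t 3.15 tcp [ 0.5231 -0.1101  0.0217] yaw -0.02455658806351221 tilt [-0.0001  0.    ] F [-0.9368 -0.84    1.6515] q [-0.0761  0.5976  0.2121  2.0555 -0.2442  0.5119  1.8603]
units [-0.0878  0.0091  0.0023  0.     -0.0001  0.0009] dist 0.02649542051405301
```

{"name": "carry_out", "arguments": {"rows": [[[-0.03, 0, 0, 0, 0, 0], [-0.055, 0, 0, 0, 0, 0], [-0.07, 0, 0, 0, 0, 0], [-0.08, 0, 0, 0, 0, 0], [-0.08, 0, 0, 0, 0, 0]]]}}

```text
t: 3.65
tcp_pos: [0.5469, -0.1106, 0.0217]
tool_rot: [0.012, 1.0, -0.0, 0.0]
ft_force: [-0.3, 0.6, 0.6]
width: 0.0857
grip_force: 0.0
```

{"name": "carry_out", "arguments": {"rows": [[[-0.005, 0, 0, 0, 0, 0], [-0.01, 0, 0, 0, 0, 0], [-0.01, 0, 0, 0, 0, 0]]]}}

```text
t: 3.95
tcp_pos: [0.549, -0.1107, 0.0216]
tool_rot: [0.012, 1.0, 0.0, -0.0]
ft_force: [-1.2, -1.4, 1.3]
width: 0.0852
grip_force: 0.9
```

```bash
python3 - <<'E'
from h import *
im=snapshot("top")
cv2.imwrite("pics/t2.png",cv2.cvtColor(cv2.resize(im[180:300,195:370],None,fx=4.5,fy=4.5,interpolation=cv2.INTER_CUBIC),cv2.COLOR_RGB2BGR))
E
python3 go.py
```

```text
t 4.0 tcp [ 0.549  -0.1107  0.0216] yaw -0.024719783558697722 tilt [-0.0005  0.0001] F [-1.252   0.5468  1.2646] q [-0.0792  0.6249  0.2161  1.9949 -0.2438  0.5467  1.8526]
```

View pics/t2.png

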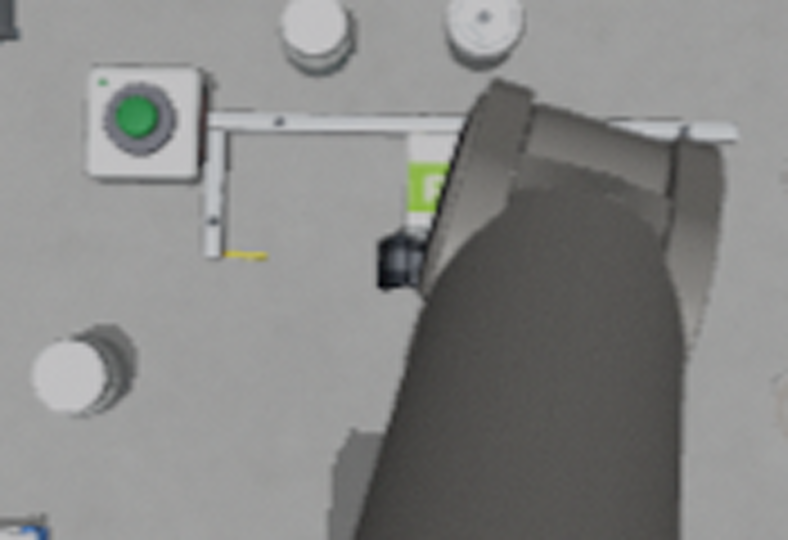

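The crop shows the carton against or nearly against the long ledge. Its left end is at crop x≈408 and it looks parallel to the ledge. I nudge it until the force rises.

{"name": "carry_out", "arguments": {"rows": [[[-0.005, 0, 0, 0, 0, 0], [-0.01, 0, 0, 0, 0, 0], [-0.01, 0, 0, 0, 0, 0]]]}}

```text
t: 4.3
tcp_pos: [0.5491, -0.1108, 0.0212]
tool_rot: [0.013, 1.0, 0.0, -0.003]
ft_force: [-9.0, 0.0, 6.1]
width: 0.0853
grip_force: 4.6
```

{"name": "carry_out", "arguments": {"rows": [[[-0.005, 0, 0, 0, 0, 0], [-0.01, 0, 0, 0, 0, 0], [-0.01, 0, 0, 0, 0, 0]]]}}

```text
t: 4.6
tcp_pos: [0.5492, -0.1108, 0.0206]
tool_rot: [0.013, 1.0, 0.001, -0.006]
ft_force: [-15.8, 1.3, 11.3]
width: 0.0852
grip_force: 7.9
```

{"name": "carry_out", "arguments": {"rows": [[[0.08, 0, 0, 0, 0, 0], [0.11, 0, -0.05, 0, 0, 0], [0.11, 0, -0.2, 0, 0, 0.05], [0.11, 0, -0.3, 0, 0, 0.1], [0.11, 0, -0.3, 0, 0, 0.2]]], "claw": 0.25}}

```text
t: 5.1
tcp_pos: [0.5257, -0.1107, 0.116]
tool_rot: [0.167, 0.986, 0.001, 0.004]
ft_force: [-0.2, -0.4, -0.2]
width: 0.0214
grip_force: 0.0
```

```bash
python3 go.py .588 -.22 .09 -1.596
```

```text
t 5.1 tcp [ 0.5257 -0.1107  0.116 ] yaw -0.33623104222949346 tilt [ 0.009  -0.0001] F [-0.2004 -0.4412 -0.1686] q [-0.2006  0.4479  0.3681  2.0282 -0.2466  0.6981  1.5576]
units [-0.3155 -0.2757  0.0884  0.005   0.0035  0.802 ] dist 0.12844803223143295
```

{"name": "carry_out", "arguments": {"rows": [[[-0.316, -0.276, 0, 0.005, 0.0035, 0.8], [-0.316, -0.276, 0, 0.005, 0.0035, 0.8], [-0.316, -0.276, 0, 0.005, 0.0035, 0.8], [-0.316, -0.276, 0, 0.005, 0.0035, 0.8], [-0.316, -0.276, 0, 0.005, 0.0035, 0.8]]]}}

```text
t: 5.6
tcp_pos: [0.5858, -0.2206, 0.1118]
tool_rot: [0.518, 0.855, -0.002, -0.001]
ft_force: [-0.6, -0.4, -0.4]
width: 0.0213
grip_force: 0.0
```

```bash
python3 go.py .588 -.22 .09 -1.596
```

```text
t 5.6 tcp [ 0.5858 -0.2206  0.1118] yaw -1.0890863788541776 tilt [-0.0041 -0.0025] F [-0.5755 -0.386  -0.4399] q [-0.1416  0.6222  0.5593  1.8179 -0.428   0.8279  1.1111]
units [-0.0016  0.0077  0.0726 -0.0029  0.001   0.3227] dist 0.021915447309882315
```

{"name": "carry_out", "arguments": {"rows": [[[0, 0.008, 0.07, -0.003, 0.001, 0.323], [0, 0.008, 0.07, -0.003, 0.001, 0.323], [0, 0.008, 0.07, -0.003, 0.001, 0.323], [0, 0.008, 0.07, -0.003, 0.001, 0.323], [0, 0.008, 0.07, -0.003, 0.001, 0.323]]]}}

```text
t: 6.1
tcp_pos: [0.5876, -0.2179, 0.0906]
tool_rot: [0.713, 0.701, -0.0, -0.0]
ft_force: [-0.4, -0.1, -0.4]
width: 0.0215
grip_force: 0.0
```

```bash
python3 - <<'E'
from h import *
im=snapshot("top")
cv2.imwrite("pics/t3.png",cv2.cvtColor(cv2.resize(im[180:300,195:370],None,fx=4.5,fy=4.5,interpolation=cv2.INTER_CUBIC),cv2.COLOR_RGB2BGR))
E
python3 go.py .588 -.215 .034 -1.596
```

```text
t 6.15 tcp [ 0.5875 -0.218   0.0906] yaw -1.5869114679432732 tilt [-0.0008  0.0007] F [-0.4464 -0.2644  0.6162] q [-0.2126  0.6878  0.6656  1.8324 -0.5658  0.8211  0.7254]
units [ 0.0099  0.0018  0.1888 -0.0005 -0.0004  0.0058] dist 0.05670986061085649
```

View pics/t3.png

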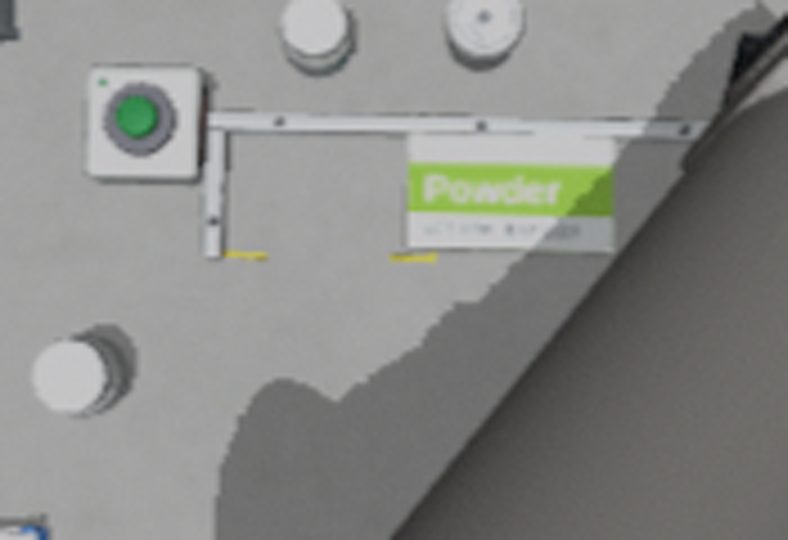

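{"name": "carry_out", "arguments": {"rows": [[[0, 0, 0.1, 0, 0, 0.006], [0, 0, 0.19, 0, 0, 0.006], [0.04, 0, 0.19, 0, 0, 0.006], [0.08, 0, 0.19, 0, 0, 0.006], [0.11, 0, 0.19, 0, 0, 0.006]]]}}

```text
t: 6.65
tcp_pos: [0.5887, -0.1834, 0.0349]
tool_rot: [0.716, 0.698, 0.001, -0.0]
ft_force: [0.7, -0.3, 0.5]
width: 0.0213
grip_force: 0.0
```

```bash
python3 go.py .5915 -.0785 .034 -1.596
```

```text
t 6.65 tcp [ 0.5887 -0.1834  0.0349] yaw -1.5965963127335676 tilt [0.0006 0.0017] F [ 0.6976 -0.3251  0.5211] q [-0.2302  0.7497  0.6058  1.8739 -0.6333  0.7188  0.7179]
units [ 0.3497  0.0003  0.0038  0.0004 -0.0011 -0.0004] dist 0.10492717528603794
```

{"name": "carry_out", "arguments": {"rows": [[[0.03, 0, 0, 0, 0, 0], [0.06, 0, 0, 0, 0, 0], [0.09, 0, 0, 0, 0, 0], [0.12, 0, 0, 0, 0, 0], [0.15, 0, 0, 0, 0, 0]]]}}

```text
t: 7.15
tcp_pos: [0.5889, -0.1395, 0.034]
tool_rot: [0.717, 0.697, 0.0, -0.001]
ft_force: [-0.4, -0.8, 2.1]
width: 0.0213
grip_force: 0.8
```

{"name": "carry_out", "arguments": {"rows": [[[0.03, 0, 0, 0, 0, 0], [0.06, 0, 0, 0, 0, 0], [0.09, 0, 0, 0, 0, 0], [0.12, 0, 0, 0, 0, 0], [0.15, 0, 0, 0, 0, 0]]]}}

```text
t: 7.65
tcp_pos: [0.59, -0.0943, 0.0337]
tool_rot: [0.717, 0.697, -0.0, -0.001]
ft_force: [0.3, -1.7, 0.2]
width: 0.0212
grip_force: 0.7
```

```bash
python3 go.py .5915 -.0785 .034 -1.596
```

```text
t 7.65 tcp [ 0.59   -0.0943  0.0337] yaw -1.5983753427852376 tilt [-0.0014  0.0013] F [ 0.3452 -1.6812  0.1537] q [-0.3895  0.7326  0.613   1.9205 -0.6457  0.696   0.5897]
units [ 0.0527  0.0035 -0.0008 -0.0009 -0.0008 -0.0015] dist 0.01585450567829384
```

{"name": "carry_out", "arguments": {"rows": [[[0.02, 0, 0, 0, 0, 0], [0.035, 0, 0, 0, 0, 0], [0.045, 0, 0, 0, 0, 0], [0.052, 0, 0, 0, 0, 0], [0.052, 0, 0, 0, 0, 0]]]}}

```text
t: 8.15
tcp_pos: [0.5904, -0.0791, 0.0337]
tool_rot: [0.717, 0.697, -0.0, -0.001]
ft_force: [0.5, 0.4, 0.5]
width: 0.0214
grip_force: 0.0
```

{"name": "carry_out", "arguments": {"rows": [[[0.004, 0, 0, 0, 0, 0], [0.008, 0, 0, 0, 0, 0], [0.008, 0, 0, 0, 0, 0]]]}}

```text
t: 8.45
tcp_pos: [0.5906, -0.0771, 0.0338]
tool_rot: [0.717, 0.697, -0.0, -0.001]
ft_force: [-0.4, -0.8, 0.0]
width: 0.0214
grip_force: 0.2
```

{"name": "carry_out", "arguments": {"rows": [[[0.004, 0, 0, 0, 0, 0], [0.008, 0, 0, 0, 0, 0], [0.008, 0, 0, 0, 0, 0]]]}}

```text
t: 8.75
tcp_pos: [0.5907, -0.0749, 0.0339]
tool_rot: [0.717, 0.697, -0.0, -0.001]
ft_force: [0.4, -1.4, -0.2]
width: 0.0213
grip_force: 0.7
```

{"name": "carry_out", "arguments": {"rows": [[[0.004, 0, 0, 0, 0, 0], [0.008, 0, 0, 0, 0, 0], [0.008, 0, 0, 0, 0, 0]]]}}

```text
t: 9.05
tcp_pos: [0.5909, -0.0747, 0.0342]
tool_rot: [0.717, 0.697, -0.001, 0.001]
ft_force: [0.2, -7.1, -0.6]
width: 0.0214
grip_force: 3.3
```

{"name": "carry_out", "arguments": {"rows": [[[0.004, 0, 0, 0, 0, 0], [0.008, 0, 0, 0, 0, 0], [0.008, 0, 0, 0, 0, 0]]]}}

```text
t: 9.35
tcp_pos: [0.5908, -0.0746, 0.0345]
tool_rot: [0.718, 0.696, -0.001, 0.002]
ft_force: [0.4, -11.3, 0.5]
width: 0.0214
grip_force: 5.6
```

```bash
python3 go.py
```

```text
t 9.35 tcp [ 0.5908 -0.0746  0.0345] yaw -1.6013925617154097 tilt [ 0.0006 -0.0048] F [  0.4384 -11.2876   0.4776] q [-0.4317  0.7304  0.6201  1.9277 -0.6459  0.6904  0.5526]
```

{"name": "carry_out", "arguments": {"rows": [[[-0.06, 0, 0, 0, 0, 0], [-0.1, 0, -0.1, 0, 0, 0], [-0.3, 0, -0.25, 0, 0, 0], [-0.45, 0, -0.4, 0, 0, 0], [-0.5, 0, -0.4, 0, 0, 0]]], "claw": 0.25}}

```text
t: 9.85
tcp_pos: [0.5874, -0.2194, 0.1553]
tool_rot: [0.716, 0.698, 0.001, -0.001]
ft_force: [1.2, -1.1, -1.4]
width: 0.0213
grip_force: 0.0
```

```bash
python3 - <<'E'
from h import *
im=snapshot("top")
cv2.imwrite("pics/t4.png",cv2.cvtColor(cv2.resize(im[180:300,195:370],None,fx=4.5,fy=4.5,interpolation=cv2.INTER_CUBIC),cv2.COLOR_RGB2BGR))
E
python3 go.py .627 .085 .13 -1.596
```

```text
t 9.9 tcp [ 0.5871 -0.2307  0.1606] yaw -1.60609035123875 tilt [ 0.0067 -0.0064] F [ 0.1856 -8.0865  4.3238] q [-0.2533  0.6091  0.7506  1.7927 -0.5032  0.9322  0.6778]
units [ 1.057   0.0951  0.096   0.0044  0.0039 -0.0064] dist 0.31967092815663734
```

View pics/t4.png

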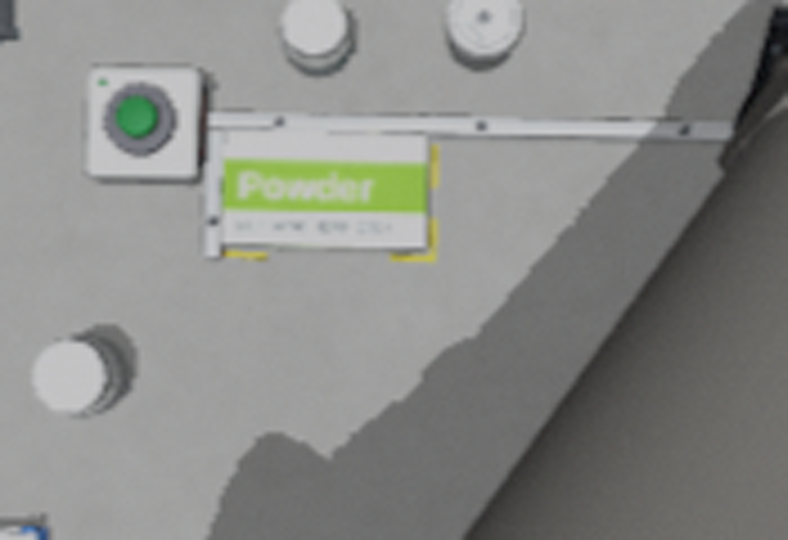

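The top crop shows the carton in the corner. Its left end is on the short ledge, its long side is on the long ledge, and it sits inside the yellow marks. Next I close the fingers and go to the button.

{"name": "carry_out", "arguments": {"rows": [[[0.15, 0.01, 0, 0, 0, 0], [0.3, 0.03, 0, 0, 0, 0], [0.45, 0.05, 0, 0, 0, 0], [0.6, 0.06, 0, 0, 0, 0], [0.75, 0.07, 0.05, 0, 0, 0]]], "claw": 0}}

```text
t: 10.4
tcp_pos: [0.6152, 0.0073, 0.14]
tool_rot: [0.717, 0.697, 0.002, -0.0]
ft_force: [0.6, 0.6, 0.2]
width: 0.0003
grip_force: 0.0
```

```bash
python3 go.py .627 .0845 .11 -1.596
```

```text
t 10.4 tcp [0.6152 0.0073 0.14  ] yaw -1.5981898499269598 tilt [0.0019 0.0026] F [0.6215 0.6092 0.16  ] q [-0.6377  0.6149  0.7387  1.8397 -0.5267  0.8906  0.3242]
units [ 0.258   0.0322  0.1007  0.0012 -0.0017 -0.0014] dist 0.08364434213480378
```

{"name": "carry_out", "arguments": {"rows": [[[0.1, 0.01, 0, 0, 0, 0], [0.2, 0.025, 0.03, 0, 0, 0], [0.258, 0.032, 0.06, 0.001, -0.002, 0], [0.258, 0.032, 0.1, 0.001, -0.002, 0], [0.258, 0.032, 0.1, 0.001, -0.002, 0]]]}}

```text
t: 10.9
tcp_pos: [0.6241, 0.0812, 0.1067]
tool_rot: [0.717, 0.697, -0.003, -0.001]
ft_force: [-0.3, -1.0, -0.1]
width: -0.0001
grip_force: 0.0
```

```bash
python3 - <<'E'
from h import *
im=snapshot("side")
cv2.imwrite("pics/s2.png",cv2.cvtColor(cv2.resize(im[130:240,200:350],None,fx=5,fy=5,interpolation=cv2.INTER_CUBIC),cv2.COLOR_RGB2BGR))
E
python3 go.py .627 .0845 .082 -1.596
```

```text
t 10.95 tcp [0.6247 0.08   0.1078] yaw -1.6004914467350306 tilt [-0.005  -0.0035] F [ 0.1852 -1.1689 -0.2245] q [-0.7213  0.6812  0.7078  1.8148 -0.5642  0.8647  0.2278]
units [ 0.0157  0.0077  0.0858 -0.0031  0.0023 -0.0029] dist 0.02626973572728969
```

View pics/s2.png

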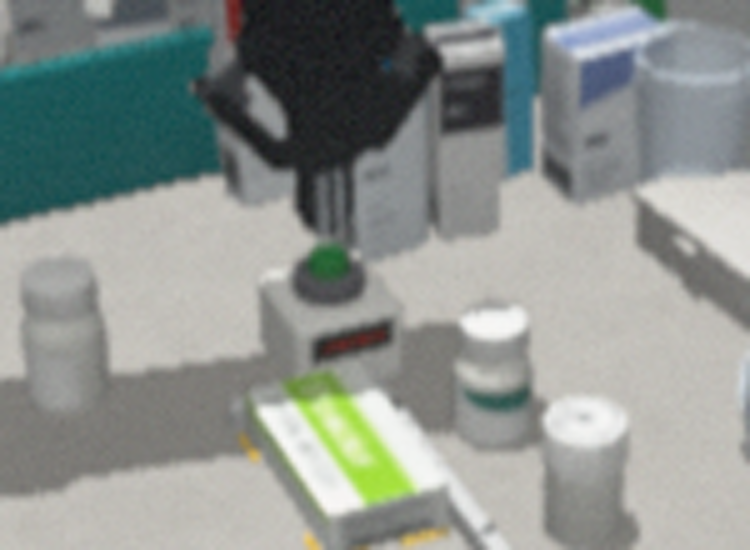

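The shut fingertips hang right over the button, at crop (325,240) against the button at (328,262). The carton is still home. I press in stages.

{"name": "carry_out", "arguments": {"rows": [[[0.014, 0.008, 0, -0.003, 0.002, 0], [0.014, 0.008, 0.03, -0.003, 0.002, 0], [0.014, 0.008, 0.055, -0.003, 0.002, 0], [0.014, 0.008, 0.07, -0.003, 0.002, 0], [0.014, 0.008, 0.07, -0.003, 0.002, 0]]]}}

```text
t: 11.45
tcp_pos: [0.6277, 0.0855, 0.0871]
tool_rot: [0.717, 0.697, 0.001, 0.0]
ft_force: [-1.3, -0.2, 1.9]
width: 0.0001
grip_force: 1.3
```

{"name": "carry_out", "arguments": {"rows": [[[0, 0, 0.01, 0, 0, 0], [0, 0, 0.017, 0, 0, 0], [0, 0, 0.017, 0, 0, 0]]]}}

```text
t: 11.75
tcp_pos: [0.6281, 0.0856, 0.0832]
tool_rot: [0.717, 0.697, 0.001, 0.0]
ft_force: [-2.6, -0.7, 6.5]
width: 0.0002
grip_force: 3.3
```

{"name": "carry_out", "arguments": {"rows": [[[0, 0, 0.007, 0, 0, 0], [0, 0, 0.01, 0, 0, 0], [0, 0, 0.01, 0, 0, 0]]]}}

```text
t: 12.05
tcp_pos: [0.6282, 0.0856, 0.0827]
tool_rot: [0.717, 0.697, 0.002, -0.001]
ft_force: [-11.3, -0.1, 28.6]
width: 0.0002
grip_force: 14.5
```

{"name": "carry_out", "arguments": {"rows": [[[0, 0, -0.03, 0, 0, 0], [0, 0, -0.1, 0, 0, 0], [0, 0, -0.2, 0, 0, 0], [0, 0, -0.3, 0, 0, 0], [0, 0, -0.3, 0, 0, 0]]]}}

```text
t: 12.55
tcp_pos: [0.6306, 0.0859, 0.1736]
tool_rot: [0.717, 0.697, 0.004, 0.002]
ft_force: [0.5, -0.5, 0.5]
width: 0.0004
grip_force: 0.0
```

{"name": "carry_out", "arguments": {"rows": [[[0, 0, 0, 0, 0, 0], [0, 0, 0, 0, 0, 0], [0, 0, 0, 0, 0, 0]]]}}

```text
t: 12.85
tcp_pos: [0.6272, 0.0861, 0.1684]
tool_rot: [0.717, 0.697, 0.0, -0.0]
ft_force: [-0.0, -0.4, 0.7]
width: 0.0002
grip_force: 0.0
```

```bash
python3 - <<'E'
from h import *
im=snapshot("side")
cv2.imwrite("pics/s3.png",cv2.cvtColor(cv2.resize(im[130:240,200:350],None,fx=5,fy=5,interpolation=cv2.INTER_CUBIC),cv2.COLOR_RGB2BGR))
E
python3 go.py
```

```text
t 12.9 tcp [0.6274 0.086  0.1685] yaw -1.5983688937899962 tilt [0.0002 0.0007] F [ 0.0664 -0.2731 -0.4565] q [-0.7675  0.6107  0.7651  1.7751 -0.5059  0.9628  0.1779]
```

View pics/s3.png

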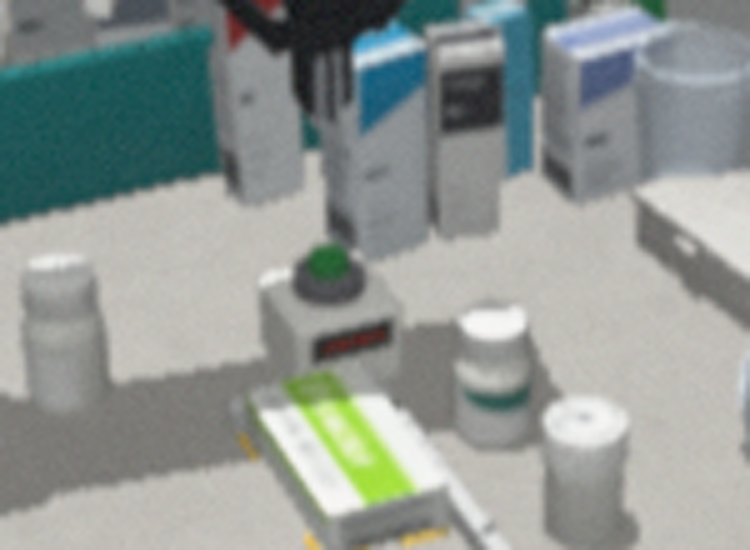

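The button was pressed to its stop (28 N) and is up again at crop (328,262). The carton has not moved and the arm is clear of everything.

```bash
python3 -c "
from bench import ticket
print(ticket.sign_off())"
```

```text
the job is handed in; nothing more can be done
None
```

The carton was pushed flat into the corner against both ledges, then the button was pressed to its stop and came back up; I handed the job in, but sign-off returned no verdict.

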